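# Set the gearcase nut to its mark with the spanner that fits

## Task

Pick out the one spanner that fits the nut of the gearcase straight in front of you (not the one waiting at the left end of the bench), and put it fully onto the nut, lying flat. Then turn the nut with it until the white line meets the red line, and leave the spanner lying on the nut. Leave the other two spanners and the other things on the bench where they are.

Things in the scene. Friction and masses are not known exactly. Their poses are not given: they have to be found in the camera images.
- case24: fixed grey trimmer gearcase with a 24 mm brass nut: box 250 x 240 mm, 45 mm high, dark blade stub at +x. Origin at bench level under the nut; flat top reaches 170 mm to -x, 80 to +x, 120 to each side. Red line on top along +x, 48 to 78 mm from the nut. One gearcase stands ahead of the robot (y below 0.4): work on that; the other waits farther left, leave it (y above 0.5).
- nut24 (a joint): angle of case24's nut, which carries a flat black disc (90 mm across) with a white line: from the red line to the white one, anticlockwise from above, 0 = lines meet; starts +0.45 to +0.8. Stiff (0.35 N m), stays where left. Hexagon 24 mm across flats, one corner points along the white line, another the other way.
- nut24_foot (a point): on the axis of case24's nut, at the case's flat top (45 mm above the bench). Nut 16 mm high with a 5 mm stud end above
- case32: fixed grey trimmer gearcase with a 32 mm brass nut: box 250 x 240 mm, 45 mm high, dark blade stub at +x. Origin at bench level under the nut; flat top reaches 170 mm to -x, 80 to +x, 120 to each side. Red line on top along +x, 48 to 78 mm from the nut. One gearcase stands ahead of the robot (y below 0.4): work on that; the other waits farther left, leave it (y above 0.5).
- nut32 (a joint): angle of case32's nut, which carries a flat black disc (90 mm across) with a white line: from the red line to the white one, anticlockwise from above, 0 = lines meet; starts -0.8 to -0.45. Stiff (0.35 N m), stays where left. Hexagon 32 mm across flats, one corner points along the white line, another the other way.
- nut32_foot (a point): on the axis of case32's nut, at the case's flat top (45 mm above the bench). Nut 16 mm high with a 5 mm stud end above
- spanner24: loose steel open-ended spanner for 24 mm hexagons, 176 mm long overall, lying flat, 12 mm thick. Origin on its underside, on the handle's centre line, 90 mm behind the jaw's centre; x points to the open jaw, z up. Handle 18 mm wide; grip it at the origin. Open head 50 mm wide, mouth flared; round closed end behind.
- spanner24_jaw (a point): centre of the jaw of spanner24, on the underside: lies on the nut's axis when the spanner is fully on its nut. Jaw 25.6 mm wide, open to +x
- spanner28: loose steel open-ended spanner for 28 mm hexagons, 182 mm long overall, lying flat, 12 mm thick. Origin on its underside, on the handle's centre line, 90 mm behind the jaw's centre; x points to the open jaw, z up. Handle 18 mm wide; grip it at the origin. Open head 55 mm wide, mouth flared; round closed end behind.
- spanner28_jaw (a point): centre of the jaw of spanner28, on the underside: lies on the nut's axis when the spanner is fully on its nut. Jaw 29.6 mm wide, open to +x
- spanner32: loose steel open-ended spanner for 32 mm hexagons, 187 mm long overall, lying flat, 12 mm thick. Origin on its underside, on the handle's centre line, 90 mm behind the jaw's centre; x points to the open jaw, z up. Handle 18 mm wide; grip it at the origin. Open head 61 mm wide, mouth flared; round closed end behind.
- spanner32_jaw (a point): centre of the jaw of spanner32, on the underside: lies on the nut's axis when the spanner is fully on its nut. Jaw 33.6 mm wide, open to +x
- screwdriver: loose wooden-handled screwdriver lying on the bench; bystander. Origin at the centre of its underside
- oilcan: red can, 56 mm across, 110 mm high; bystander. Origin at the centre of its underside
- partsbox: clear open parts box 120 x 90 x 40 mm; bystander. Origin at the centre of its underside
Things that resemble listed ones, but are neither listed nor needed, are in the scene too. Leave any turquoise look-alike of the spanner32 alone.

How it is judged:
By the outcome, as a careful person would: the job done as asked, in the order asked, and still so for the second after the job is handed in, with the robot touching nothing.
It also fails if it takes over 45 s, if anything falls off the work surface, if the arm or the gripper's body presses on something with over 40 N, if the wrist force passes 120 N, or if a joint passes its speed limit or range.

## Robot

A 7-joint arm with a two-finger parallel gripper is mounted at the origin on the work surface. World frame = base frame: x ahead of the robot, y to its left, z up, the work surface at z = 0. Lengths are in mm, angles in rad, forces in N, time in s.
With the tool pointing down it reaches from about 400 to 900 mm from the base axis. Payload 5.6 kg.
Tool frame: the origin (TCP) lies midway between the tips of the shut fingers; the grasp point (between the pads) lies 19 mm behind it; z points along the fingers, x is the direction in which the jaws open and shut, and the axes are right-handed (so a half turn about z gives the same grasp; the last joint's range is limited). The gripper opens to 92 mm and grips with 3 to 60 N. Pads are 20 mm wide; open, the fingers measure 128 mm over their backs; the gripper's body (75 mm by 189 mm) begins 69 mm behind the grasp point.
Start: joints at [1.297, 0.468, -0.012, 1.603, 0.006, 1.071, -0.056], TCP at [148.648, -632.782, 193.392] pointing down, gripper open.
Joint ranges: [-2.53, 2.53], [-0.31, 2.02], [-1.57, 1.55], [0.28, 2.44], [-1.29, 4.43], [0.15, 1.84], [-2.92, 2.92]. Speed limits (rad/s): [2.57, 2.57, 3.14, 3.14, 3.14, 3.14, 3.14].

## Interface

Orientations are given as [roll, pitch, yaw] about the fixed x, y, z axes, in that order (R = Rz(yaw) Ry(pitch) Rx(roll)).
In Python, from plant import bot, optics gives the robot as it stands.
- The arm moves only by the shell command python3 -m inch 'ROWS' [FORCE]. ROWS is JSON, a list of rows, each an object of numbers: "jaw": the opening, from 0 (shut) to 1 (fully open); "x", "y", "z": the shift along the tool's x, y, z in cm; "ax", "ay", "az": the turn, a rotation vector about the tool's x, y, z in degrees. In form: [{"jaw": .., "x": .., "y": .., "z": .., "ax": .., "ay": .., "az": ..}, ...]. A call has 1 to 10 rows; each row is the pose to reach, as a shift and turn from the pose measured when the call began, along the tool's axes at that moment; what a row does not reach only later rows make up. A row lasts 1/12 s, in which the tool goes at most 41.7 mm and 7.16 degrees, less where a joint would pass 70% of its speed; a pose out of reach is approached as far as the arm can. A call with a gripper value outside its range is refused whole. The fingers move at their own pace and stop on an object; FORCE is the grip in N (left out, the last holds). Time passes only in rows, so rows that repeat a pose let the fingers close. It gives the time, the measured TCP pose, the force and the opening at its end, in the units of the state.
- bot.get_state(): the state, without advancing time (a new reading comes with each control period).
- optics.read_camera(name): name is "scene" or "top" or "wrist"; returns the picture (480x640x3 uint8, red, green, blue); there is no depth.
- optics.camera_model(name): a dict with "K" (3x3 intrinsics, pixels), "extrinsics" (4x4, takes a point from camera to world coordinates). Camera axes: x right, y down, z forward; pixel columns grow to the right and rows downward; lengths in mm; the calibration is good to about 2 mm. A picture is of the moment at which its call begins: read the wrist's pose just before it. camera_model takes no time and is no camera call; for the wrist camera it gives the pose at the moment of the call.
- bot.sign_off(): hands the job in, once; it reports no verdict.
The state is a dict: "clock": time; "joint_pos": joint angles; "qd": joint speeds; "joint_efforts": joint torques, N m; "ee_pos": TCP position; "tool_rot": TCP orientation; "contact_force": force on the tool from outside, world axes, zero at the start; "moment": the same for the moment, N m; "finger_gap": finger opening in mm.
Only numpy, scipy, OpenCV 4.12 (cv2) and the standard library are available. Lean on these libraries where they do the work, as an engineer would, in place of code of your own. Each camera call takes 0.05 s, during which the arm holds its last target. There are 200 camera calls.

## Working session

There is one attempt and no reset: what is moved stays moved. The work goes in short steps, Python scripts to look and compute and a shell command to move; the robot and the scene stay as the last step left them, time stands still between calls to the robot, and variables do not carry over. Pictures are saved under pics/ and viewed, about 8 in all and at most 12, crops included, and the job is handed in when it is done.

```bash
mkdir -p pics; ls
cat > h.py <<'E'
import numpy as np, cv2
from plant import bot, optics
from scipy.spatial.transform import Rotation as R
def snap(name,fn,crop=None,scale=1):
    m=optics.camera_model(name); im=optics.read_camera(name)
    cv2.imwrite('pics/raw_'+fn,im[:,:,::-1])
    if crop: x0,y0,x1,y1=crop; im=im[y0:y1,x0:x1]
    im=cv2.resize(im,None,fx=scale,fy=scale,interpolation=cv2.INTER_CUBIC)
    cv2.imwrite('pics/'+fn,im[:,:,::-1]); np.savez('pics/'+fn+'.npz',K=m['K'],E=m['extrinsics']); return m
def unproj(fn,px,z):
    d=np.load('pics/'+fn+'.npz'); K,E=d['K'],d['E']
    r=E[:3,:3]@np.linalg.solve(K,[px[0],px[1],1]); o=E[:3,3]
    return o+r*(z-o[2])/r[2]
def proj(fn,P):
    d=np.load('pics/'+fn+'.npz'); K,E=d['K'],d['E']
    c=E[:3,:3].T@(np.array(P)-E[:3,3]); p=K@c; return p[:2]/p[2]
def tool():
    s=bot.get_state(); return np.array(s['ee_pos']),R.from_euler('xyz',s['tool_rot']).as_matrix(),s
def delta(P,yaw_x=None):
    """shift in tool cm to TCP P; with tool x heading yaw_x (mod pi), tool pointing down; rotvec deg"""
    p,M,s=tool(); sh=M.T@(np.array(P)-p)/10
    out=None
    if yaw_x is not None:
        c=[]
        for a in (yaw_x,yaw_x+np.pi):
            x=np.array([np.cos(a),np.sin(a),0]);z=np.array([0,0,-1.]);T=np.c_[x,np.cross(z,x),z]
            c.append(np.degrees(R.from_matrix(M.T@T).as_rotvec()))
        out=c
    print('shift cm',sh.round(2),'rot',[v.round(1) for v in out] if out else '', 'q7',s['joint_pos'][6])
E
python3 - <<'E'
from h import *
snap('top','t1.png'); snap('scene','s1.png')
s=bot.get_state(); print(s)
for n in('top','scene','wrist'):
  m=optics.camera_model(n);print(n,np.array(m['extrinsics'])[:3].round(2).tolist(),np.array(m['K'])[0,0])
E
```

```text
pics
{'clock': 0.1, 'joint_pos': array([ 1.29697563,  0.46827247, -0.01157124,  1.60349734,  0.0059942 ,
        1.07143564, -0.05629263]), 'qd': array([-1.46092509e-03, -2.06649333e-03,  2.26536549e-04, -3.28230977e-03,
        9.29365785e-04, -7.59994693e-05, -2.63162220e-03]), 'joint_efforts': array([ 7.84497352e-04, -5.21646702e+01, -1.24358665e-02, -2.44365013e+01,
       -5.66825154e-02,  1.40921838e-02,  5.93836489e-05]), 'ee_pos': array([ 148.49295846, -632.24456939,  192.5605792 ]), 'tool_rot': array([ 3.14146874e+00,  1.57389793e-03, -1.34006396e+00]), 'contact_force': array([ 0.13434306, -0.28483319,  0.37627089]), 'moment': array([-0.02914609, -0.01655702,  0.04803094]), 'finger_gap': 92.18290319566978}
top [[0.02, -0.99, 0.15, 296.07], [-1.0, -0.02, 0.0, 51.81], [0.0, -0.15, -0.99, 1509.76]] 542.2003006426228
scene [[0.79, 0.37, -0.49, 1318.68], [0.61, -0.47, 0.64, -972.69], [0.0, -0.8, -0.6, 1035.1]] 530.3979043091988
wrist [[0.23, -0.93, -0.29, 228.38], [-0.97, -0.22, -0.07, -613.56], [-0.0, 0.29, -0.96, 383.32]] 362.51843586013035
```

View pics/t1.png

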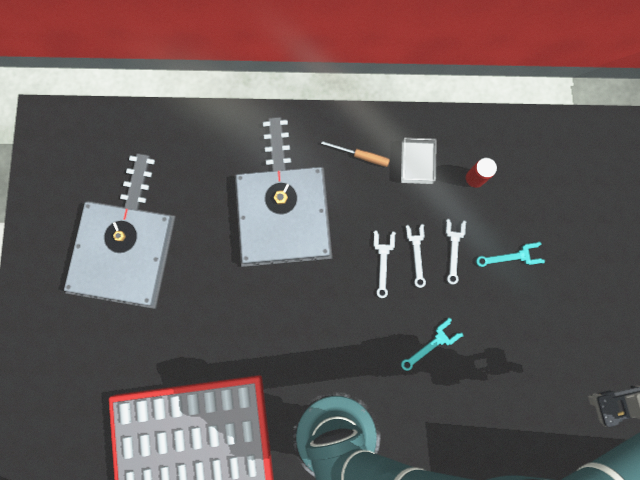

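Run:
```python
from h import *
im=cv2.imread('pics/raw_t1.png')
a=cv2.resize(im[205:305,360:480],None,fx=5,fy=5,interpolation=cv2.INTER_CUBIC)
b=cv2.resize(im[165:265,255:315],None,fx=5,fy=5,interpolation=cv2.INTER_CUBIC)
b=cv2.resize(im[160:230,250:290+20],None,fx=3,fy=3,interpolation=cv2.INTER_CUBIC)
c=np.zeros((500,790,3),np.uint8); c[:,:600]=a; c[:210,605:785]=b; cv2.imwrite('pics/c1.png',c)
```

```text
(no output)
```

View pics/c1.png

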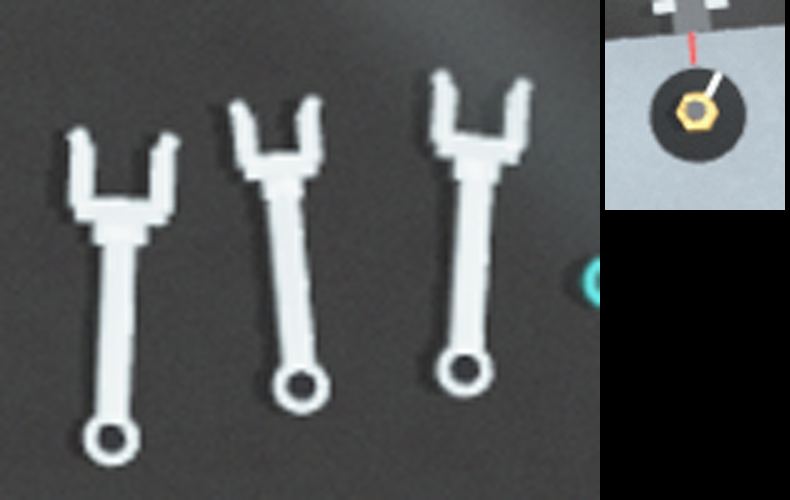

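Run:
```python
from h import *
ring=unproj('t1.png',(382.2,292.6),12);neck=unproj('t1.png',(383.9,252),12)
mid=unproj('t1.png',(360+124/5,205+160/5),12)
print('ring',ring,'neck',neck,'mouth',mid)
d=(neck-ring);print('dir',np.degrees(np.arctan2(d[1],d[0])))
nut=unproj('t1.png',(250+92/3,160+112/3),61);print('nut',nut)
h=unproj('t1.png',(383,268),12);print('handle',h)
delta([h[0]-10,h[1],160],np.arctan2(d[1],d[0])-np.pi/2)
```

```text
ring [ 386.27710011 -121.85201359   12.        ] neck [ 499.24476259 -126.47387475   12.        ] mouth [ 541.63836146 -128.96858946   12.        ]
dir -2.342843296788827
nut [638.32447645 161.90955659  61.        ]
handle [ 454.41298884 -124.00195177   12.        ]
shift cm [-42.7  -40.43   3.32] rot [array([ 0. ,  0.1, 15.6]), array([-1.000e-01,  0.000e+00, -1.644e+02])] q7 -0.05629262773125972
```

```bash
python3 -m inch '[{"jaw":0.6,"x":-25,"y":-23,"z":1,"az":15.6},{"jaw":0.6,"x":-25,"y":-23,"z":1,"az":15.6},{"jaw":0.6,"x":-25,"y":-23,"z":1,"az":15.6},{"jaw":0.6,"x":-25,"y":-23,"z":1,"az":15.6},{"jaw":0.6,"x":-25,"y":-23,"z":1,"az":15.6},{"jaw":0.6,"x":-42.7,"y":-40.4,"z":3.3,"az":15.6},{"jaw":0.6,"x":-42.7,"y":-40.4,"z":3.3,"az":15.6},{"jaw":0.6,"x":-42.7,"y":-40.4,"z":3.3,"az":15.6},{"jaw":0.6,"x":-42.7,"y":-40.4,"z":3.3,"az":15.6},{"jaw":0.6,"x":-42.7,"y":-40.4,"z":3.3,"az":15.6}]' 30
python3 -c "
from h import *
delta([444.4,-124,160],np.radians(-92.3))"
```

```text
shift cm [-42.71 -40.43   3.32] rot [array([ 0. ,  0.1, 15.5]), array([-1.000e-01,  0.000e+00, -1.645e+02])] q7 -0.05629262773125972schema error: expected keys jaw, x, y, z, ax, ay, az
```

```bash
python3 -m inch '[{"jaw":0.6,"x":-25,"y":-23,"z":1,"ax":0,"ay":0,"az":15.6},{"jaw":0.6,"x":-25,"y":-23,"z":1,"ax":0,"ay":0,"az":15.6},{"jaw":0.6,"x":-25,"y":-23,"z":1,"ax":0,"ay":0,"az":15.6},{"jaw":0.6,"x":-25,"y":-23,"z":1,"ax":0,"ay":0,"az":15.6},{"jaw":0.6,"x":-25,"y":-23,"z":1,"ax":0,"ay":0,"az":15.6},{"jaw":0.6,"x":-42.7,"y":-40.4,"z":3.3,"ax":0,"ay":0,"az":15.6},{"jaw":0.6,"x":-42.7,"y":-40.4,"z":3.3,"ax":0,"ay":0,"az":15.6},{"jaw":0.6,"x":-42.7,"y":-40.4,"z":3.3,"ax":0,"ay":0,"az":15.6},{"jaw":0.6,"x":-42.7,"y":-40.4,"z":3.3,"ax":0,"ay":0,"az":15.6},{"jaw":0.6,"x":-42.7,"y":-40.4,"z":3.3,"ax":0,"ay":0,"az":15.6}]' 30
python3 -c "
from h import *
delta([444.4,-124,160],np.radians(-92.3))"
```

```text
clock: 0.93
ee_pos: [356.8, -270.4, 172.2]
tool_rot: [3.141, 0.001, -1.613]
contact_force: [1.0, 0.5, 0.1]
finger_gap: 55.0
shift cm [-15.    -8.14   1.23] rot [array([ 0. ,  0.1, -0.1]), array([ 1.000e-01, -1.000e-01,  1.799e+02])] q7 -1.0751390468224449
```

```bash
python3 -m inch '[{"jaw":0.6,"x":-15,"y":-8.1,"z":1.2,"ax":0,"ay":0,"az":0},{"jaw":0.6,"x":-15,"y":-8.1,"z":1.2,"ax":0,"ay":0,"az":0},{"jaw":0.6,"x":-15,"y":-8.1,"z":1.2,"ax":0,"ay":0,"az":0},{"jaw":0.6,"x":-15,"y":-8.1,"z":1.2,"ax":0,"ay":0,"az":0},{"jaw":0.6,"x":-15,"y":-8.1,"z":1.2,"ax":0,"ay":0,"az":0},{"jaw":0.6,"x":-15,"y":-8.1,"z":1.2,"ax":0,"ay":0,"az":0},{"jaw":0.6,"x":-15,"y":-8.1,"z":1.2,"ax":0,"ay":0,"az":0}]'
python3 -c "
from h import *
snap('wrist','w1.png')"
```

```text
clock: 1.52
ee_pos: [443.4, -124.4, 160.0]
tool_rot: [3.14, 0.001, -1.612]
contact_force: [0.1, -0.5, -0.7]
finger_gap: 54.9
```

View pics/w1.png

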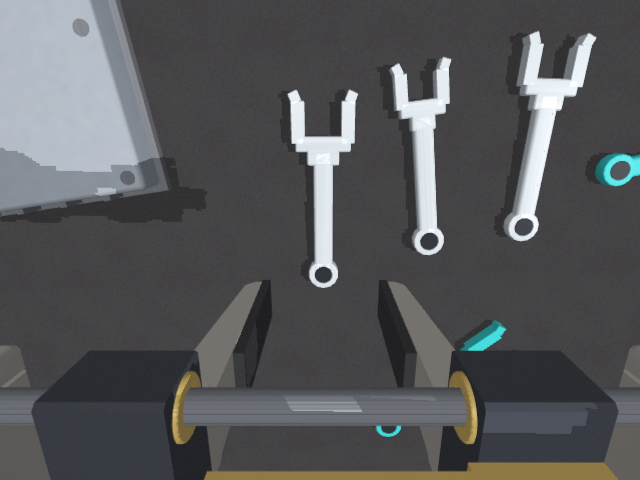

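Run:
```python
from h import *
for n,p in dict(ring=(323,273),ringend=(323,287),neck=(323,163),tipL=(293,93),tipR=(353,93),throat=(323,138),hL=(314,215),hR=(332,215)).items(): print(n,unproj('w1.png',p,12).round(1))
```

```text
ring [ 386.9 -120.7   12. ]
ringend [ 371.5 -120.1   12. ]
neck [ 495.4 -125.2   12. ]
tipL [ 556.1 -101.7   12. ]
tipR [ 554.  -153.8   12. ]
throat [ 517.4 -126.2   12. ]
hL [ 446.9 -114.6   12. ]
hR [ 446.2 -131.8   12. ]
```

```bash
python3 -m inch '[{"jaw":0.6,"x":-0.1,"y":-0.25,"z":4,"ax":0,"ay":0,"az":0},{"jaw":0.6,"x":-0.1,"y":-0.25,"z":8,"ax":0,"ay":0,"az":0},{"jaw":0.6,"x":-0.1,"y":-0.25,"z":12,"ax":0,"ay":0,"az":0},{"jaw":0.6,"x":-0.1,"y":-0.25,"z":15.6,"ax":0,"ay":0,"az":0},{"jaw":0.6,"x":-0.1,"y":-0.25,"z":15.6,"ax":0,"ay":0,"az":0},{"jaw":0.6,"x":-0.1,"y":-0.25,"z":15.6,"ax":0,"ay":0,"az":0}]' 40
python3 -c "
from h import *
delta([446,-123.2,3],np.radians(-92.4))"
```

```text
clock: 2.07
ee_pos: [443.3, -125.4, 3.0]
tool_rot: [3.135, 0.001, -1.617]
contact_force: [0.6, 0.1, 0.3]
finger_gap: 55.1
shift cm [-0.24 -0.26 -0.  ] rot [array([ 0.4,  0.1, -0.2]), array([ 1.000e-01, -6.000e-01,  1.798e+02])] q7 -1.6201535581222146
```

```bash
python3 -m inch '[{"jaw":0.6,"x":-0.25,"y":-0.25,"z":0,"ax":0.4,"ay":0,"az":0},{"jaw":0.6,"x":-0.25,"y":-0.25,"z":0,"ax":0.4,"ay":0,"az":0},{"jaw":0.0,"x":-0.25,"y":-0.25,"z":0,"ax":0.4,"ay":0,"az":0},{"jaw":0.0,"x":-0.25,"y":-0.25,"z":0,"ax":0.4,"ay":0,"az":0},{"jaw":0,"x":-0.25,"y":-0.25,"z":0,"ax":0.4,"ay":0,"az":0},{"jaw":0,"x":-0.25,"y":-0.25,"z":0,"ax":0.4,"ay":0,"az":0},{"jaw":0,"x":-0.25,"y":-0.25,"z":0,"ax":0.4,"ay":0,"az":0}]' 50
python3 -c "
from h import *
delta([446,-123.2,3],np.radians(-92.4))"
```

```text
clock: 2.65
ee_pos: [446.1, -123.2, 3.4]
tool_rot: [-3.14, 0.001, -1.617]
contact_force: [0.4, 0.6, 0.4]
finger_gap: 23.9
shift cm [0.01 0.01 0.04] rot [array([-0.1,  0.1, -0.2]), array([1.000e-01, 1.000e-01, 1.798e+02])] q7 -1.6264208890835279
```

```bash
python3 -m inch '[{"jaw":0,"x":0,"y":0,"z":0,"ax":0,"ay":0,"az":0},{"jaw":0,"x":0,"y":0,"z":0,"ax":0,"ay":0,"az":0},{"jaw":0,"x":0,"y":0,"z":0,"ax":0,"ay":0,"az":0},{"jaw":0,"x":0,"y":0,"z":-2,"ax":0,"ay":0,"az":0},{"jaw":0,"x":0,"y":0,"z":-5,"ax":0,"ay":0,"az":0},{"jaw":0,"x":0,"y":0,"z":-9,"ax":0,"ay":0,"az":0},{"jaw":0,"x":0,"y":0,"z":-13,"ax":0,"ay":0,"az":0},{"jaw":0,"x":0,"y":0,"z":-13,"ax":0,"ay":0,"az":0},{"jaw":0,"x":0,"y":0,"z":-13,"ax":0,"ay":0,"az":0}]' 50
python3 -c "
from h import *
delta([493,94,135],np.radians(25-90))"
```

```text
clock: 3.4
ee_pos: [447.6, -123.8, 135.6]
tool_rot: [-3.135, -0.001, -1.617]
contact_force: [-0.4, -0.8, 0.3]
finger_gap: 0.7
shift cm [-21.97  -3.53   0.06] rot [array([ -0.3,  -0.1, -27.7]), array([ -0.2,   0.5, 152.3])] q7 -1.5216848650337846
```

```bash
python3 -c "
from h import *
snap('wrist','w2.png')"
```

```text
(no output)
```

View pics/w2.png

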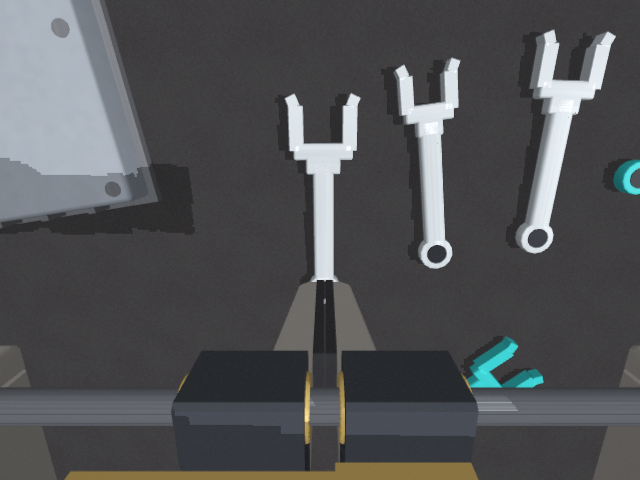

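```bash
python3 -c "
from h import *
for n,p in dict(neck=(323,168),tipL=(291,97),tipR=(354,97),hl=(314,225),hr=(333,225),throat=(323,144)).items(): print(n,unproj('w2.png',p,12).round(1))"
python3 -m inch '[{"jaw":0.6,"x":0,"y":0.1,"z":0,"ax":0,"ay":0,"az":0},{"jaw":0.6,"x":0,"y":0.1,"z":3,"ax":-0.4,"ay":0,"az":0},{"jaw":0.6,"x":0,"y":0.1,"z":6,"ax":-0.4,"ay":0,"az":0},{"jaw":0.6,"x":0,"y":0.1,"z":9,"ax":-0.4,"ay":0,"az":0},{"jaw":0.6,"x":0,"y":0.1,"z":9,"ax":-0.4,"ay":0,"az":0},{"jaw":0.6,"x":0,"y":0.1,"z":9,"ax":-0.4,"ay":0,"az":0}]' 60
python3 -c "
from h import *
delta([446,-123.2,1],np.radians(-92.4))"
```

```text
neck [ 498.5 -125.3   12. ]
tipL [ 556.3 -102.    12. ]
tipR [ 554. -153.   12.]
hl [ 448.6 -114.9   12. ]
hr [ 447.8 -131.8   12. ]
throat [ 518.3 -126.2   12. ]
clock: 3.95
ee_pos: [443.0, -122.6, 41.8]
tool_rot: [3.131, 0.002, -1.616]
contact_force: [0.7, -0.1, 0.1]
finger_gap: 38.5
shift cm [ 0.06 -0.34  4.08] rot [array([ 0.6,  0.1, -0.2]), array([  0.2,  -1. , 179.8])] q7 -1.5977091593882753
```

```bash
python3 -m inch '[{"jaw":0.6,"x":0.05,"y":-0.35,"z":2,"ax":0.6,"ay":0,"az":0},{"jaw":0.6,"x":0.05,"y":-0.35,"z":3.5,"ax":0.6,"ay":0,"az":0},{"jaw":0.6,"x":0.05,"y":-0.35,"z":4,"ax":0.6,"ay":0,"az":0},{"jaw":0.6,"x":0.05,"y":-0.35,"z":4.05,"ax":0.6,"ay":0,"az":0},{"jaw":0,"x":0.05,"y":-0.35,"z":4.05,"ax":0.6,"ay":0,"az":0},{"jaw":0,"x":0.05,"y":-0.35,"z":4.05,"ax":0.6,"ay":0,"az":0},{"jaw":0,"x":0.05,"y":-0.35,"z":4.05,"ax":0.6,"ay":0,"az":0},{"jaw":0,"x":0.05,"y":-0.35,"z":4.05,"ax":0.6,"ay":0,"az":0},{"jaw":0,"x":0.05,"y":-0.35,"z":4.05,"ax":0.6,"ay":0,"az":0},{"jaw":0,"x":0.05,"y":-0.35,"z":4.05,"ax":0.6,"ay":0,"az":0}]' 60
python3 -m inch '[{"jaw":0,"x":0,"y":0,"z":0,"ax":0,"ay":0,"az":0},{"jaw":0,"x":0,"y":0,"z":0,"ax":0,"ay":0,"az":0},{"jaw":0,"x":0,"y":0,"z":0,"ax":0,"ay":0,"az":0}]'
```

```text
clock: 4.78
ee_pos: [446.3, -123.2, 1.6]
tool_rot: [-3.141, 0.002, -1.617]
contact_force: [-0.3, 0.0, 0.5]
finger_gap: 17.2
clock: 5.03
ee_pos: [446.2, -123.2, 1.7]
tool_rot: [-3.141, 0.002, -1.617]
contact_force: [-0.1, -0.5, -0.6]
finger_gap: 0.1
```

```bash
python3 -c "
from h import *
print(proj('w2.png',[447.6,-123.8,135.6]))
snap('wrist','w3.png')
snap('scene','s2.png')
p=proj('s2.png',[446,-123,5]);print(p)
u,v=int(p[0]),int(p[1])
a=cv2.imread('pics/raw_s2.png')[v-70:v+50,u-70:u+70]
a=cv2.resize(a,(560,480),interpolation=cv2.INTER_CUBIC)
b=cv2.resize(cv2.imread('pics/raw_w3.png')[60:380,200:460],(240,295))
c=np.zeros((480,800,3),np.uint8);c[:,:560]=a;c[:295,560:]=b;cv2.imwrite('pics/c3.png',c)
"
```

```text
[324.04903231 279.64606891]
[263.35961114 279.54150804]
```

View pics/c3.png

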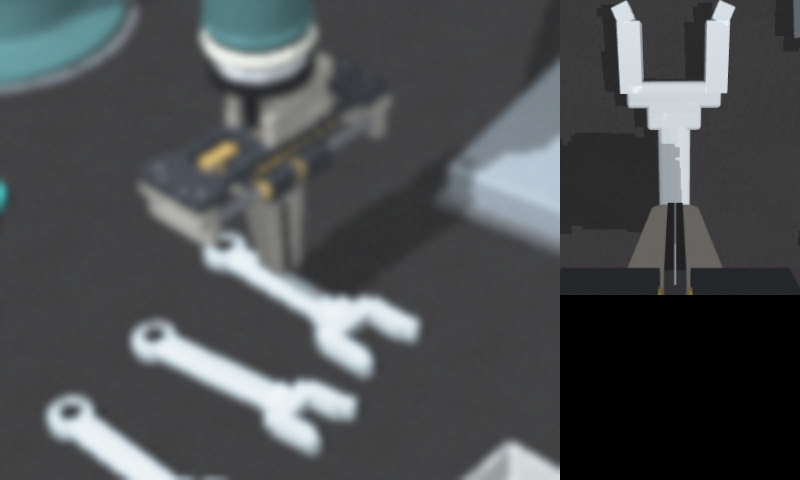

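```bash
python3 -c "
from h import *
p,M,s=tool();print(p,proj('w3.png',p),proj('s2.png',p),proj('s2.png',p+[0,0,12]),proj('w3.png',[446,-114,12]),proj('w3.png',[446,-132,12]),s['contact_force'])
b=cv2.resize(cv2.imread('pics/raw_w3.png')[150:300,270:380],(440,600),interpolation=cv2.INTER_CUBIC)
a=cv2.resize(cv2.imread('pics/raw_s2.png')[250:310,245:280],(350,600),interpolation=cv2.INTER_CUBIC)
cv2.imwrite('pics/c4.png',np.hstack([b,a]))
"
```

```text
[ 446.24088923 -123.22648669    1.6080429 ] [324.08850795 279.66001125] [263.43896481 280.47874288] [263.18515584 277.40529491] [307.08240511 288.3637053 ] [340.23216762 287.01386913] [-0.43369075  0.48241974 -0.31725773]
```

View pics/c4.png

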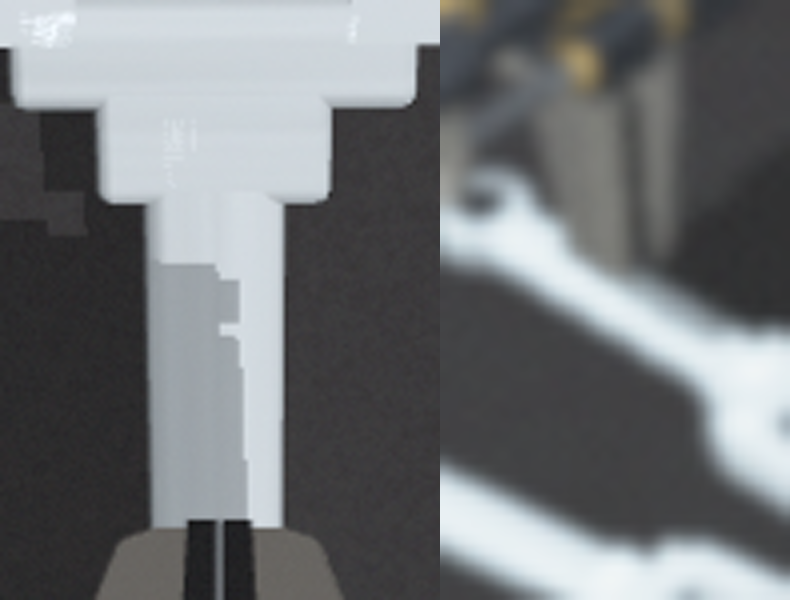

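```bash
python3 -m inch '[{"jaw":0.5,"x":0,"y":0,"z":0,"ax":0,"ay":0,"az":0},{"jaw":0.5,"x":0,"y":0,"z":0,"ax":0,"ay":0,"az":0},{"jaw":0.5,"x":0,"y":0,"z":0,"ax":0,"ay":0,"az":0},{"jaw":0.5,"x":0,"y":0,"z":0,"ax":0,"ay":0,"az":0},{"jaw":0.5,"x":0,"y":0,"z":0,"ax":0,"ay":0,"az":0},{"jaw":0.5,"x":0,"y":0,"z":0,"ax":0,"ay":0,"az":0},{"jaw":0.5,"x":0,"y":0,"z":0.1,"ax":0,"ay":0,"az":0},{"jaw":0.5,"x":0,"y":0,"z":0.2,"ax":0,"ay":0,"az":0},{"jaw":0.5,"x":0,"y":0,"z":0.3,"ax":0,"ay":0,"az":0},{"jaw":0.5,"x":0,"y":0,"z":0.3,"ax":0,"ay":0,"az":0}]' 60
python3 -m inch '[{"jaw":0.5,"x":0,"y":0,"z":0.1,"ax":0,"ay":0,"az":0},{"jaw":0.5,"x":0,"y":0,"z":0.2,"ax":0,"ay":0,"az":0},{"jaw":0.5,"x":0,"y":0,"z":0.3,"ax":0,"ay":0,"az":0},{"jaw":0.5,"x":0,"y":0,"z":0.3,"ax":0,"ay":0,"az":0}]'
```

```text
clock: 5.97
ee_pos: [446.0, -123.2, -1.6]
tool_rot: [3.142, 0.002, -1.617]
contact_force: [1.4, -0.2, -0.1]
finger_gap: 46.2
clock: 6.3
ee_pos: [445.9, -123.1, -4.9]
tool_rot: [3.141, 0.002, -1.617]
contact_force: [0.4, -0.5, 0.4]
finger_gap: 46.2
```

```bash
for i in 1; do python3 -m inch '[{"jaw":0.5,"x":0,"y":0,"z":0.1,"ax":0,"ay":0,"az":0},{"jaw":0.5,"x":0,"y":0,"z":0.2,"ax":0,"ay":0,"az":0},{"jaw":0.5,"x":0,"y":0,"z":0.3,"ax":0,"ay":0,"az":0},{"jaw":0.5,"x":0,"y":0,"z":0.3,"ax":0,"ay":0,"az":0}]'; done; python3 -m inch '[{"jaw":0.5,"x":0,"y":0,"z":0.1,"ax":0,"ay":0,"az":0},{"jaw":0.5,"x":0,"y":0,"z":0.2,"ax":0,"ay":0,"az":0},{"jaw":0.5,"x":0,"y":0,"z":0.2,"ax":0,"ay":0,"az":0}]'
```

```text
clock: 6.63
ee_pos: [445.8, -123.1, -8.0]
tool_rot: [3.141, 0.002, -1.616]
contact_force: [0.7, 0.2, -0.0]
finger_gap: 46.1
clock: 6.88
ee_pos: [445.6, -123.1, -10.2]
tool_rot: [3.141, 0.002, -1.616]
contact_force: [0.1, -1.4, 0.1]
finger_gap: 46.0
```

```bash
python3 -m inch '[{"jaw":0.5,"x":0,"y":0,"z":0.1,"ax":0,"ay":0,"az":0},{"jaw":0.5,"x":0,"y":0,"z":0.2,"ax":0,"ay":0,"az":0},{"jaw":0.5,"x":0,"y":0,"z":0.2,"ax":0,"ay":0,"az":0}]';  python3 -m inch '[{"jaw":0.5,"x":0,"y":0,"z":0.1,"ax":0,"ay":0,"az":0},{"jaw":0.5,"x":0,"y":0,"z":0.2,"ax":0,"ay":0,"az":0},{"jaw":0.5,"x":0,"y":0,"z":0.2,"ax":0,"ay":0,"az":0}]'
```

```text
clock: 7.13
ee_pos: [445.5, -123.0, -12.4]
tool_rot: [3.14, 0.002, -1.616]
contact_force: [-0.4, -0.0, -0.2]
finger_gap: 45.9
clock: 7.38
ee_pos: [445.3, -123.0, -14.6]
tool_rot: [3.14, 0.002, -1.617]
contact_force: [-1.4, 0.6, 0.3]
finger_gap: 45.6
```

```bash
python3 -m inch '[{"jaw":0.5,"x":0,"y":0,"z":0.1,"ax":0,"ay":0,"az":0},{"jaw":0.5,"x":0,"y":0,"z":0.2,"ax":0,"ay":0,"az":0},{"jaw":0.5,"x":0,"y":0,"z":0.2,"ax":0,"ay":0,"az":0}]';  python3 -m inch '[{"jaw":0.5,"x":0,"y":0,"z":0.1,"ax":0,"ay":0,"az":0},{"jaw":0.5,"x":0,"y":0,"z":0.2,"ax":0,"ay":0,"az":0},{"jaw":0.5,"x":0,"y":0,"z":0.2,"ax":0,"ay":0,"az":0}]'; python3 -c "
from h import *
snap('wrist','w4.png')
p,M,s=tool();print(p,proj('w4.png',p),s['contact_force'])
b=cv2.resize(cv2.imread('pics/raw_w4.png')[0:360,160:480],(533,600),interpolation=cv2.INTER_CUBIC)
snap('scene','s4.png')
a=cv2.resize(cv2.imread('pics/raw_s4.png')[240:320,235:290-20],(262,600),interpolation=cv2.INTER_CUBIC)
cv2.imwrite('pics/c5.png',np.hstack([b,a]))"
```

```text
clock: 7.63
ee_pos: [445.2, -122.9, -16.8]
tool_rot: [3.14, 0.002, -1.616]
contact_force: [0.3, 0.1, -0.2]
finger_gap: 46.0
clock: 7.88
ee_pos: [445.1, -122.9, -19.0]
tool_rot: [3.139, 0.002, -1.616]
contact_force: [0.6, -0.4, -0.8]
finger_gap: 46.1
[ 445.13178281 -122.92865107  -18.89204482] [324.11802828 279.62240817] [-0.30940464  0.07018351  0.28054433]
```

View pics/c5.png

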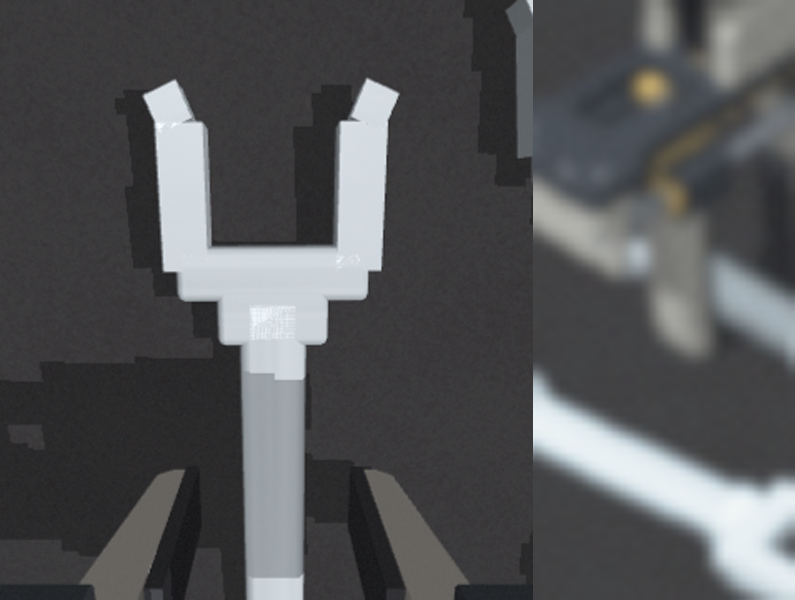

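```bash
python3 -c "
from h import *
for y in(-148,-160):
  for z in(0,10): print(y,z,proj('s4.png',[445,y,z]))
E=np.load('pics/w4.png.npz')['E'];print(E[:3,3])
# head: unproject at several z0 to get true head width 61 in w4 (raw px)
f=lambda c,r:(160+c*320/533,r*360/600)
L=f(163,268);Rr=f(381,268)
for z in (12,0,-12,-24): print(z,np.linalg.norm(unproj('w4.png',L,z)-unproj('w4.png',Rr,z)))
for z in (12,0,-12,-24): print(z,unproj('w4.png',f(273,248),z))
"
python3 -m inch '[{"jaw":0.5,"x":0,"y":0,"z":0.1,"ax":0,"ay":0,"az":0},{"jaw":0.5,"x":0,"y":0,"z":0.2,"ax":0,"ay":0,"az":0},{"jaw":0.5,"x":0,"y":0,"z":0.2,"ax":0,"ay":0,"az":0}]'
```

```text
-148 0 [257.46019271 285.037513  ]
-148 10 [257.22414353 282.47233262]
-160 0 [254.65466794 287.15917742]
-160 10 [254.40671709 284.58951401]
[ 527.39485548 -127.193445    171.62419938]
12 56.49264536886534
0 60.73956874925494
-12 64.98649212964452
-24 69.2334155100341
12 [ 518.99136892 -126.266262     12.        ]
0 [ 518.35962361 -126.19655956    0.        ]
-12 [ 517.7278783  -126.12685712  -12.        ]
-24 [ 517.096133   -126.05715468  -24.        ]
clock: 8.23
ee_pos: [445.3, -123.0, -20.7]
tool_rot: [3.14, 0.002, -1.616]
contact_force: [-0.6, 0.3, 1.3]
finger_gap: 45.9
```

```bash
python3 -m inch '[{"jaw":0,"x":0,"y":0,"z":0,"ax":0,"ay":0,"az":0},{"jaw":0,"x":0,"y":0,"z":0,"ax":0,"ay":0,"az":0},{"jaw":0,"x":0,"y":0,"z":0,"ax":0,"ay":0,"az":0},{"jaw":0,"x":0,"y":0,"z":0,"ax":0,"ay":0,"az":0},{"jaw":0,"x":0,"y":0,"z":0,"ax":0,"ay":0,"az":0},{"jaw":0,"x":0,"y":0,"z":0,"ax":0,"ay":0,"az":0},{"jaw":0,"x":0,"y":0,"z":0,"ax":0,"ay":0,"az":0},{"jaw":0,"x":0,"y":0,"z":0,"ax":0,"ay":0,"az":0}]' 60
```

```text
clock: 8.9
ee_pos: [445.3, -123.0, -20.7]
tool_rot: [3.14, 0.002, -1.616]
contact_force: [0.0, -1.7, 0.4]
finger_gap: 17.3
```

```bash
python3 -m inch '[{"jaw":0,"x":0,"y":0,"z":-1,"ax":0,"ay":0,"az":0},{"jaw":0,"x":0,"y":0,"z":-3,"ax":0,"ay":0,"az":0},{"jaw":0,"x":0,"y":0,"z":-6,"ax":0,"ay":0,"az":0},{"jaw":0,"x":0,"y":0,"z":-9.5,"ax":0,"ay":0,"az":0},{"jaw":0,"x":0,"y":0,"z":-13,"ax":0,"ay":0,"az":0},{"jaw":0,"x":0,"y":0,"z":-13,"ax":0,"ay":0,"az":0},{"jaw":0,"x":0,"y":0,"z":-13,"ax":0,"ay":0,"az":0}]' 60
python3 -c "
from h import *
delta([493,94,110],np.radians(25-90))"
```

```text
clock: 9.48
ee_pos: [446.6, -123.7, 111.3]
tool_rot: [-3.139, 0.001, -1.617]
contact_force: [-0.5, 0.3, -3.5]
finger_gap: 17.5
shift cm [-21.96  -3.64   0.15] rot [array([ -0.1,   0. , -27.6]), array([  0. ,   0.2, 152.4])] q7 -1.5425332672448109
```

Gripped and lifted (17.5 mm gap, 3.5 N weight). Moving to staging beside the nut.

```bash
python3 -m inch '[{"jaw":0,"x":-3,"y":-0.5,"z":0,"ax":0,"ay":0,"az":-4},{"jaw":0,"x":-6.5,"y":-1,"z":0,"ax":0,"ay":0,"az":-8},{"jaw":0,"x":-10,"y":-1.6,"z":0,"ax":0,"ay":0,"az":-12},{"jaw":0,"x":-13.5,"y":-2.2,"z":0,"ax":0,"ay":0,"az":-17},{"jaw":0,"x":-17,"y":-2.8,"z":0,"ax":0,"ay":0,"az":-22},{"jaw":0,"x":-20,"y":-3.3,"z":0,"ax":0,"ay":0,"az":-26},{"jaw":0,"x":-22,"y":-3.6,"z":0.1,"ax":0,"ay":0,"az":-27.6},{"jaw":0,"x":-22,"y":-3.6,"z":0.1,"ax":0,"ay":0,"az":-27.6},{"jaw":0,"x":-22,"y":-3.6,"z":0.1,"ax":0,"ay":0,"az":-27.6}]' 60
python3 -c "
from h import *
snap('wrist','w5.png')
b=cv2.resize(cv2.imread('pics/raw_w5.png'),(800,600),interpolation=cv2.INTER_CUBIC)
cv2.imwrite('pics/c6.png',b)"
```

```text
clock: 10.23
ee_pos: [490.9, 95.3, 108.9]
tool_rot: [3.14, 0.001, -1.132]
contact_force: [-0.0, -0.5, -2.7]
finger_gap: 16.8
```

View pics/c6.png

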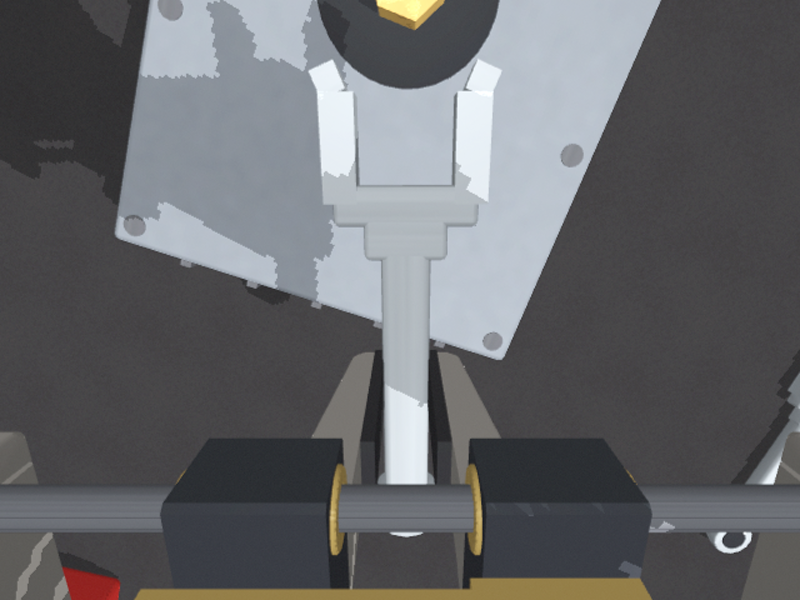

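```bash
python3 -m inch '[{"jaw":0,"x":0,"y":-1.5,"z":-2,"ax":0,"ay":0,"az":0},{"jaw":0,"x":0,"y":-3,"z":-4,"ax":0,"ay":0,"az":0},{"jaw":0,"x":0,"y":-4,"z":-6,"ax":0,"ay":0,"az":0},{"jaw":0,"x":0,"y":-4,"z":-6,"ax":0,"ay":0,"az":0},{"jaw":0,"x":0,"y":-4,"z":-6,"ax":0,"ay":0,"az":0}]' 60
python3 -c "
from h import *
snap('wrist','w6.png')
b=cv2.resize(cv2.imread('pics/raw_w6.png')[0:240,160:480],(800,600),interpolation=cv2.INTER_CUBIC)
cv2.imwrite('pics/c7.png',b)"
```

```text
clock: 10.7
ee_pos: [527.4, 109.2, 168.6]
tool_rot: [3.14, -0.0, -1.137]
contact_force: [-0.4, 0.5, -2.1]
finger_gap: 17.3
```

View pics/c7.png

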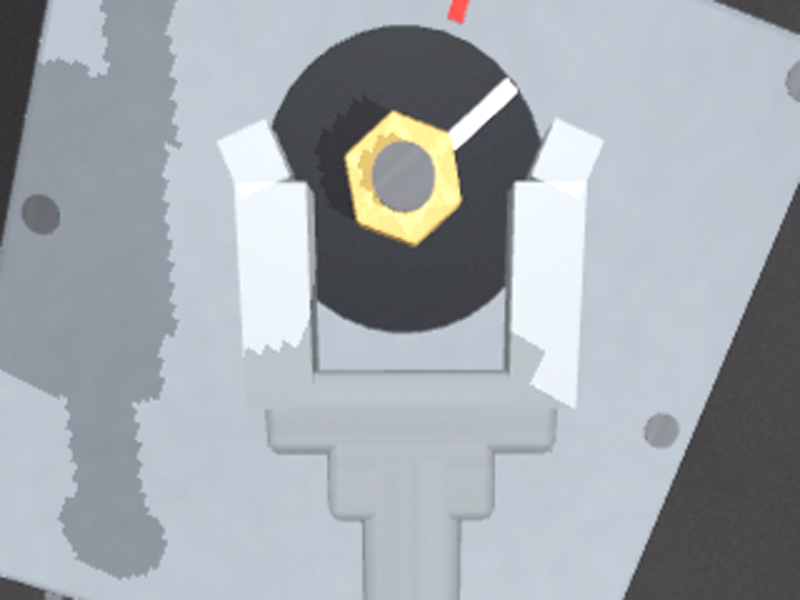

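```bash
python3 -c "
from h import *
f=lambda c:(160+c[0]*.4,c[1]*.4)
U=lambda c,z:unproj('w6.png',f(c),z)
for b in (0,12,18,24):
  zd=47-b; zt=61-b
  T,B=U((404,25),zd),U((404,332),zd)
  d=U((513,86),zd)-U((452,145),zd); a=np.degrees(np.arctan2(d[1],d[0]))
  c=[U(q,zt) for q in((393,110),(458,136),(461,203),(414,246),(358,218),(346,157))]
  cc=np.mean(c,0); fl=[np.linalg.norm(c[i]-c[i+3]) for i in range(3)]
  ang=[np.degrees(np.arctan2(*(c[i]-c[i+3])[1::-1])) for i in range(3)]
  ts=168.6+20.7-b+12  # spanner top
  jl,jr,th=U((313,240),ts),U((507,240),ts),U((411,371),ts)
  hl,hr=U((268,440),ts),U((556,440),ts)
  print(b,'disc',np.linalg.norm(T-B),((T+B)/2).round(1),'white',a,'hex',cc.round(1),np.round(fl,1),np.round(ang,1),'span top',ts,'jawmid',((jl+jr)/2).round(1),np.linalg.norm(jl-jr),'throat',th.round(1))
r=U((458,10),30);cc=U((404,178),30);print('red',np.degrees(np.arctan2(*(r-cc)[1::-1])))
p,M,s=tool();print(p,np.degrees(np.arctan2(-M[1,1],-M[0,1])),s['joint_pos'])
"
```

```text
0 disc 88.74392398141315 [638.1 163.5  47. ] white -23.557426553960582 hex [638.2 163.1  61. ] [38.  37.6 36.9] [ 34.3 -28.3 -85.2] span top 201.29999999999998 jawmid [613.3 149.7 201.3] 31.521574593983562 throat [594.6 140.8 201.3]
12 disc 92.1538969093427 [639.5 164.2  35. ] white -23.557426553960546 hex [639.7 163.8  49. ] [39.5 39.2 38.4] [ 34.3 -28.3 -85.2] span top 189.29999999999998 jawmid [614.1 150.1 189.3] 33.9156513723188 throat [594.1 140.6 189.3]
18 disc 93.85888337330739 [640.2 164.6  29. ] white -23.557426553960468 hex [640.4 164.2  43. ] [40.3 39.9 39.1] [ 34.3 -28.3 -85.2] span top 183.29999999999998 jawmid [614.6 150.3 183.3] 35.11268976148643 throat [593.8 140.5 183.3]
24 disc 95.56386983727216 [640.9 164.9  23. ] white -23.557426553960553 hex [641.2 164.6  37. ] [41.  40.7 39.8] [ 34.3 -28.3 -85.2] span top 177.29999999999998 jawmid [615.  150.5 177.3] 36.30972815065406 throat [593.5 140.3 177.3]
red 5.4091739877248255
[526.11273835 108.93885045 167.663398  ] 24.866335840616863 [ 0.14654296  0.36473556 -0.50525667  1.87496052  0.21272548  0.95915541
 -1.59134431]
```

```bash
cat >> h.py <<'E'
N=np.array([638.2,163.3]); 
def at(dist,head,z,nut=N):
    a=np.radians(head); delta([*(nut-dist*np.array([np.cos(a),np.sin(a)])),z],a-np.pi/2)
E
python3 -c "
from h import *
at(143,34,60)"
```

```text
shift cm [ 2.05  1.62 10.77] rot [array([ 0.2,  0. , -9.1]), array([  0. ,  -0.4, 170.9])] q7 -1.5913443122797386
```

```bash
python3 -m inch '[{"jaw":0,"x":2,"y":1.6,"z":2,"ax":0.1,"ay":0,"az":-5},{"jaw":0,"x":2,"y":1.6,"z":5,"ax":0.1,"ay":0,"az":-9.1},{"jaw":0,"x":2,"y":1.6,"z":8,"ax":0.1,"ay":0,"az":-9.1},{"jaw":0,"x":2,"y":1.6,"z":10.8,"ax":0.1,"ay":0,"az":-9.1},{"jaw":0,"x":2,"y":1.6,"z":10.8,"ax":0.1,"ay":0,"az":-9.1},{"jaw":0,"x":2,"y":1.6,"z":10.8,"ax":0.1,"ay":0,"az":-9.1},{"jaw":0,"x":2,"y":1.6,"z":10.8,"ax":0.1,"ay":0,"az":-9.1}]' 60
python3 -c "
from h import *
at(143,34,32)"
```

```text
clock: 11.33
ee_pos: [519.5, 83.8, 60.2]
tool_rot: [3.139, 0.001, -0.978]
contact_force: [0.9, 1.0, -2.1]
finger_gap: 17.0
shift cm [0.05 0.01 2.82] rot [array([ 0.1,  0. , -0. ]), array([ 1.0e-01, -2.0e-01,  1.8e+02])] q7 -1.490727489958015
```

```bash
python3 -m inch '[{"jaw":0,"x":0.05,"y":0,"z":1,"ax":0.1,"ay":0,"az":0},{"jaw":0,"x":0.05,"y":0,"z":2,"ax":0.1,"ay":0,"az":0},{"jaw":0,"x":0.05,"y":0,"z":2.8,"ax":0.1,"ay":0,"az":0},{"jaw":0,"x":0.05,"y":0,"z":2.8,"ax":0.1,"ay":0,"az":0},{"jaw":0,"x":0.05,"y":0,"z":2.8,"ax":0.1,"ay":0,"az":0}]' 60
python3 -c "
from h import *
at(143,34,28.5)"
python3 -c "
from h import *
snap('wrist','w7.png')
b=cv2.resize(cv2.imread('pics/raw_w7.png')[0:240,160:480],(800,600),interpolation=cv2.INTER_CUBIC)
cv2.imwrite('pics/c8.png',b)"
```

```text
clock: 11.75
ee_pos: [519.3, 83.4, 31.7]
tool_rot: [3.14, 0.001, -0.978]
contact_force: [0.4, 1.0, -2.8]
finger_gap: 17.2
shift cm [ 0.03 -0.03  0.32] rot [array([ 0.1,  0.1, -0. ]), array([ 1.0e-01, -1.0e-01,  1.8e+02])] q7 -1.5163286456387846
```

View pics/c8.png

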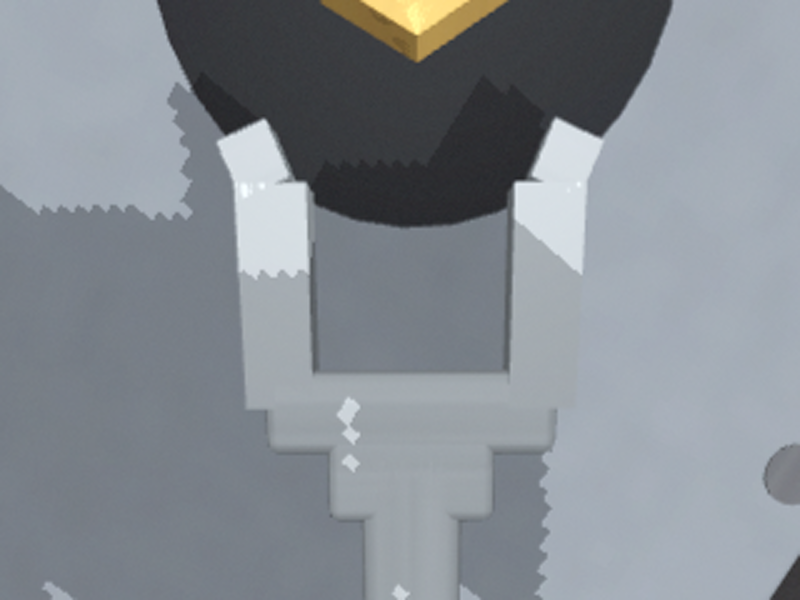

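```bash
python3 -c "
from h import *
f=lambda c:(160+c[0]*.4,c[1]*.4)
U=lambda c,z:unproj('w7.png',f(c),z)
p,M,s=tool(); 
zu=31.7+20.7
for n,c,z in(('jl',(315,300),zu),('jr',(508,300),zu),('jl2',(314,220),zu),('jr2',(510,220),zu),('throat',(411,373),zu+6),('cornTop',(417,36),61),('cornBot',(416,62),48),('L',(322,0),61),('R',(508,0),61)):
  print(n,(M.T@(U(c,z)-p)).round(1))
"
```

```text
jl [-17.8 -85.6 -20.3]
jr [ 16.6 -85.7 -20.4]
jl2 [-17.6 -98.8 -20.4]
jr2 [ 16.5 -98.8 -20.4]
throat [ -0.7 -73.3 -26.4]
cornTop [   0.2 -124.6  -29. ]
cornBot [ 1.000e-01 -1.242e+02 -1.600e+01]
L [ -14.5 -129.5  -29. ]
R [  14.3 -129.5  -29. ]
```

```bash
python3 -m inch '[{"jaw":0,"x":0.08,"y":0,"z":0.2,"ax":0.1,"ay":0,"az":0},{"jaw":0,"x":0.08,"y":0,"z":0.3,"ax":0.1,"ay":0,"az":0},{"jaw":0,"x":0.08,"y":0,"z":0.3,"ax":0.1,"ay":0,"az":0},{"jaw":0,"x":0.08,"y":-0.6,"z":0.3,"ax":0.1,"ay":0,"az":0},{"jaw":0,"x":0.08,"y":-1.2,"z":0.3,"ax":0.1,"ay":0,"az":0},{"jaw":0,"x":0.08,"y":-1.8,"z":0.3,"ax":0.1,"ay":0,"az":0},{"jaw":0,"x":0.08,"y":-2.2,"z":0.3,"ax":0.1,"ay":0,"az":0},{"jaw":0,"x":0.08,"y":-2.2,"z":0.3,"ax":0.1,"ay":0,"az":0}]' 60
python3 -c "
from h import *
at(93,34,28.5); at(121,34,28.5)"
```

```text
clock: 12.47
ee_pos: [539.5, 96.2, 29.3]
tool_rot: [-3.139, 0.001, -0.977]
contact_force: [-0.3, 0.7, -1.5]
finger_gap: 17.2
shift cm [-0.04 -2.63  0.08] rot [array([-0.1,  0.1,  0. ]), array([-1.0e-01, -2.0e-01, -1.8e+02])] q7 -1.5285243129469661
shift cm [-0.04  0.17  0.08] rot [array([-0.1,  0.1,  0. ]), array([-1.0e-01, -2.0e-01, -1.8e+02])] q7 -1.5285243129469661
```

```bash
python3 -m inch '[{"jaw":0,"x":0,"y":-0.5,"z":0,"ax":0,"ay":0,"az":0},{"jaw":0,"x":0,"y":-1,"z":0,"ax":0,"ay":0,"az":0},{"jaw":0,"x":0,"y":-1.5,"z":0,"ax":0,"ay":0,"az":0},{"jaw":0,"x":0,"y":-1.9,"z":0,"ax":0,"ay":0,"az":0},{"jaw":0,"x":0,"y":-2.3,"z":0,"ax":0,"ay":0,"az":0},{"jaw":0,"x":0,"y":-2.3,"z":0,"ax":0,"ay":0,"az":0}]' 60
python3 -c "
from h import *
at(93,34,28.5)"
```

```text
clock: 12.97
ee_pos: [559.4, 109.8, 29.4]
tool_rot: [-3.138, 0.001, -0.977]
contact_force: [0.4, -0.4, -1.9]
finger_gap: 17.3
shift cm [-0.02 -0.23  0.09] rot [array([-0.2,  0.1,  0. ]), array([-1.0e-01, -3.0e-01, -1.8e+02])] q7 -1.538142363149113
```

```bash
python3 -m inch '[{"jaw":0,"x":0,"y":-0.1,"z":0,"ax":0,"ay":0,"az":0},{"jaw":0,"x":0,"y":-0.2,"z":0,"ax":0,"ay":0,"az":0},{"jaw":0,"x":0,"y":-0.25,"z":0,"ax":0,"ay":0,"az":0},{"jaw":0,"x":0,"y":-0.25,"z":0,"ax":0,"ay":0,"az":0}]' 60
python3 -c "
from h import *
at(93,34,28.5)
snap('wrist','w8.png')
b=cv2.resize(cv2.imread('pics/raw_w8.png')[0:240,160:480],(800,600),interpolation=cv2.INTER_CUBIC)
cv2.imwrite('pics/c9.png',b)"
```

```text
clock: 13.3
ee_pos: [561.4, 111.2, 29.4]
tool_rot: [-3.138, 0.001, -0.977]
contact_force: [0.2, 0.2, -2.3]
finger_gap: 17.2
shift cm [-0.03  0.02  0.09] rot [array([-0.2,  0.1,  0. ]), array([-1.0e-01, -3.0e-01, -1.8e+02])] q7 -1.5390643411870668
```

View pics/c9.png

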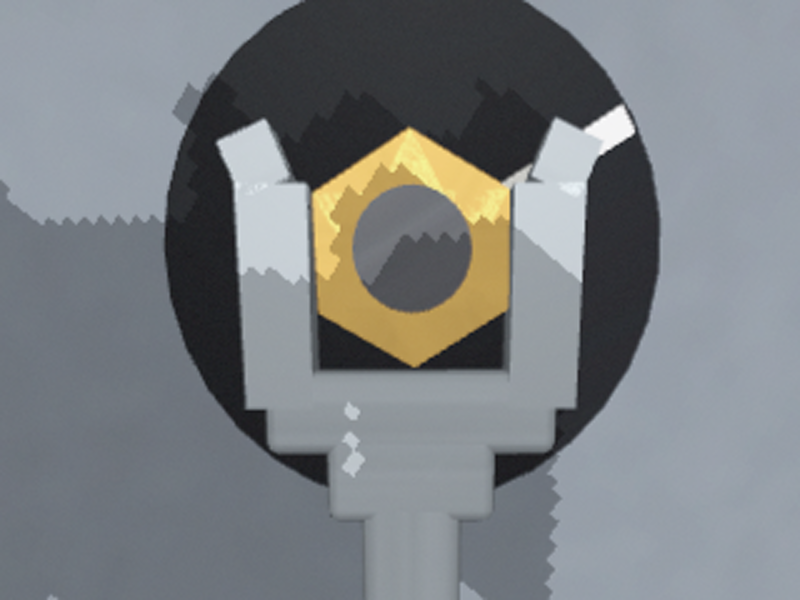

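```bash
python3 -m inch '[{"jaw":0,"x":0,"y":0,"z":0.1,"ax":-0.15,"ay":0,"az":0},{"jaw":0,"x":0,"y":0,"z":0.2,"ax":-0.15,"ay":0,"az":0},{"jaw":0,"x":0,"y":0,"z":0.2,"ax":-0.15,"ay":0,"az":0}]'
python3 -m inch '[{"jaw":0,"x":0,"y":0,"z":0.1,"ax":0,"ay":0,"az":0},{"jaw":0,"x":0,"y":0,"z":0.1,"ax":0,"ay":0,"az":0},{"jaw":0,"x":0,"y":0,"z":0.1,"ax":0,"ay":0,"az":0}]'
python3 -c "
from h import *
print(tool()[2]['contact_force'],tool()[2]['moment'])
f=lambda c:(160+c[0]*.4,c[1]*.4)
U=lambda c,z:unproj('w8.png',f(c),z)
c=U((412,247),61);print('nut',c, 'stud',U((412,248),66))
w=U((628,120),47);print('white tip',np.degrees(np.arctan2(w[1]-N[1],w[0]-N[0])))
h=[U(q,61) for q in((409,127),(414,367))];d=h[0]-h[1];print('hex axis',np.degrees(np.arctan2(d[1],d[0])),np.mean(h,0))
im=cv2.cvtColor(cv2.imread('pics/raw_t1.png'),cv2.COLOR_BGR2HSV)
m=cv2.inRange(im,(0,80,120),(8,255,255))|cv2.inRange(im,(172,80,120),(180,255,255))
ys,xs=np.nonzero(m[165:192,265:295]);pts=np.array([unproj('t1.png',(x+265,y+165),45) for x,y in zip(xs,ys)]);v=pts.mean(0);print(len(pts),'red top',v,np.degrees(np.arctan2(v[1]-161.9-.0,v[0]-638.3)))
if len(pts)>3: print(np.degrees(np.arctan(np.polyfit(pts[:,0],pts[:,1],1)[0])))
"
```

```text
clock: 13.6
ee_pos: [561.2, 111.0, 27.2]
tool_rot: [-3.141, 0.001, -0.977]
contact_force: [-0.2, -0.5, -2.0]
finger_gap: 17.2
clock: 13.85
ee_pos: [561.1, 111.0, 26.0]
tool_rot: [3.142, 0.001, -0.977]
contact_force: [-0.4, 0.1, -1.4]
finger_gap: 17.4
[-0.38997429  0.07834595 -1.42303408] [-0.06660624  0.01370844  0.0299684 ]
nut [639.08795979 164.10955377  61.        ] stud [638.64349155 163.80587725  66.        ]
white tip -24.401045989537533
hex axis 35.35380361504745 [638.50144411 163.79420231  61.        ]
19 red top [704.90383384 170.89362027  45.        ] 7.690224232522344
2.5641290665366214
```

```bash
python3 -c "
from h import *
def ang(fn,f,a,b,z=45):
  d=unproj(fn,f(b),z)-unproj(fn,f(a),z);return np.degrees(np.arctan2(d[1],d[0]))
f6=lambda c:(160+c[0]*.4,c[1]*.4);f5=lambda c:(c[0]*.8,c[1]*.8);f1=lambda c:c
print('w6 R',ang('w6.png',f6,(625,600),(800,180)),'L',ang('w6.png',f6,(0,250),(48,0)))
print('w5 R',ang('w5.png',f5,(505,357),(661,0)),'L',ang('w5.png',f5,(117,232),(153,0)),'B',ang('w5.png',f5,(500,357),(117,236)))
for c in ((631.5-131.5,0),): pass
n=[638.5,163.8]
for q in((455,20),(461,2)):
  r=unproj('w6.png',f6(q),45);print('red',np.degrees(np.arctan2(r[1]-n[1],r[0]-n[0])),np.hypot(r[1]-n[1],r[0]-n[0]))
im=cv2.cvtColor(cv2.imread('pics/raw_w6.png'),cv2.COLOR_BGR2HSV)
m=cv2.inRange(im,(0,100,120),(8,255,255))|cv2.inRange(im,(172,100,120),(180,255,255))
ys,xs=np.nonzero(m[:40,300:400]);pts=np.array([unproj('w6.png',(x+300,y),45) for x,y in zip(xs,ys)]);v=pts.mean(0);print(len(pts),'red w6',v,np.degrees(np.arctan2(v[1]-n[1],v[0]-n[0])))
"
python3 -m inch '[{"jaw":0,"x":0,"y":0,"z":0.1,"ax":0,"ay":0,"az":0},{"jaw":0,"x":0,"y":0,"z":0.1,"ax":0,"ay":0,"az":0},{"jaw":0,"x":0,"y":0,"z":0.1,"ax":0,"ay":0,"az":0}]'
```

```text
w6 R 6.69764076982527 L 6.147770650606168
w5 R 6.555135196592105 L 6.218366380469899 B 96.57670005116773
red 5.948149311794419 48.35184766593165
red 5.83217752503998 53.400884978327774
55 red w6 [689.4488567  169.48598294  45.        ] 6.367960489642235
clock: 14.1
ee_pos: [561.0, 111.0, 25.0]
tool_rot: [3.141, 0.001, -0.977]
contact_force: [-0.6, -0.4, -1.4]
finger_gap: 17.4
```

```bash
python3 -m inch '[{"jaw":0,"x":0,"y":0,"z":0.05,"ax":0,"ay":0,"az":0},{"jaw":0,"x":0,"y":0,"z":0.1,"ax":0,"ay":0,"az":0},{"jaw":0,"x":0,"y":0,"z":0.1,"ax":0,"ay":0,"az":0}]'; python3 -m inch '[{"jaw":0,"x":0,"y":0,"z":0.05,"ax":0,"ay":0,"az":0},{"jaw":0,"x":0,"y":0,"z":0.1,"ax":0,"ay":0,"az":0},{"jaw":0,"x":0,"y":0,"z":0.1,"ax":0,"ay":0,"az":0}]'; python3 -c "
from h import *
print(tool()[2]['contact_force'],tool()[2]['moment']);at(93,34,24)"
```

```text
clock: 14.35
ee_pos: [561.1, 111.0, 24.3]
tool_rot: [3.141, 0.001, -0.977]
contact_force: [-2.1, -0.8, 1.9]
finger_gap: 17.2
clock: 14.6
ee_pos: [561.2, 111.0, 24.3]
tool_rot: [3.141, 0.001, -0.977]
contact_force: [-2.5, -1.6, 8.6]
finger_gap: 17.2
[-2.5088158  -1.58876041  8.57345046] [-0.25697319  0.85170451 -0.0205489 ]
shift cm [-0.03 -0.01  0.03] rot [array([0., 0., 0.]), array([-1.0e-01,  0.0e+00, -1.8e+02])] q7 -1.544029060099451
```

```bash
python3 -m inch '[{"jaw":0,"x":0.49,"y":-0.01,"z":-0.02,"ax":0,"ay":0,"az":-3},{"jaw":0,"x":0.97,"y":-0.05,"z":-0.02,"ax":0,"ay":0,"az":-6},{"jaw":0,"x":1.45,"y":-0.11,"z":-0.02,"ax":0,"ay":0,"az":-9},{"jaw":0,"x":1.93,"y":-0.2,"z":-0.02,"ax":0,"ay":0,"az":-12},{"jaw":0,"x":2.41,"y":-0.32,"z":-0.02,"ax":0,"ay":0,"az":-15},{"jaw":0,"x":2.41,"y":-0.32,"z":-0.02,"ax":0,"ay":0,"az":-15},{"jaw":0,"x":2.41,"y":-0.32,"z":-0.02,"ax":0,"ay":0,"az":-15}]' 60; python3 -c "
from h import *
print(tool()[2]['contact_force'],tool()[2]['moment']);at(93,49,24.5)
cv2.imwrite('pics/raw_x.png',0*np.zeros((2,2)))
snap('wrist','w9.png')"
```

```text
clock: 15.18
ee_pos: [577.5, 92.8, 24.4]
tool_rot: [-3.141, 0.001, -0.717]
contact_force: [-0.4, 0.3, -1.5]
finger_gap: 17.6
[-0.38726915  0.25721578 -1.5498329 ] [-0.06490422 -0.06089112 -0.10816368]
shift cm [-0.04 -0.01 -0.01] rot [array([-0. ,  0. , -0.1]), array([1.000e-01, 0.000e+00, 1.799e+02])] q7 -1.2869772574723288[ WARN:0@0.533] global loadsave.cpp:1063 imwrite_ Unsupported depth image for selected encoder is fallbacked to CV_8U.
```

```bash
cat >> h.py <<'E'
def white(fn,r0=39,r1=44,n=(638.5,163.8),z=47,lo=-60,hi=60):
    im=cv2.cvtColor(cv2.imread('pics/raw_'+fn),cv2.COLOR_BGR2GRAY).astype(np.float32)
    A=np.arange(lo,hi,.5); out=[]
    for a in A:
        P=[proj(fn,[n[0]+r*np.cos(np.radians(a)),n[1]+r*np.sin(np.radians(a)),z]) for r in np.linspace(r0,r1,6)]
        P=np.array(P,np.float32); out.append(cv2.remap(im,P[:,0].reshape(1,-1),P[:,1].reshape(1,-1),cv2.INTER_LINEAR,borderValue=0).mean())
    out=np.array(out); k=out>120
    print('white angles',A[k], 'max',out.max(), 'mean',A[k].mean() if k.any() else None)
E
python3 -c "
from h import *
white('w8.png');white('w9.png');white('w6.png')"
```

```text
white angles [-28.  -27.5 -27.  -26.5 -26.  -25.5 -25.  -24.5 -24.  -23.5 -23.  -22.5
 -22.  -21.5 -21. ] max 221.20134 mean -24.5
white angles [-22.5 -22.  -21.5 -21.  -20.5 -20.  -19.5 -19.  -18.5 -18.  -17.5 -17.
 -16.5 -16. ] max 182.62825 mean -19.25
white angles [-60.  -59.5 -59.  -58.5 -58.  -57.5 -57.  -56.5 -56.  -55.5 -55.  -54.5
 -54.  -53.5 -29.  -28.5 -28.  -27.5 -27.  -26.5 -26.  -25.5 -25.  -24.5
 -24.  -23.5 -23.  -22.5 -22.  -21.5 -21.  -20.5] max 243.91602 mean -38.75
```

```bash
python3 -m inch '[{"jaw":0,"x":0.63,"y":-0.02,"z":0,"ax":0,"ay":0,"az":-4},{"jaw":0,"x":1.27,"y":-0.09,"z":0,"ax":0,"ay":0,"az":-8},{"jaw":0,"x":1.91,"y":-0.2,"z":0,"ax":0,"ay":0,"az":-12},{"jaw":0,"x":2.54,"y":-0.36,"z":0,"ax":0,"ay":0,"az":-16},{"jaw":0,"x":3.15,"y":-0.56,"z":0,"ax":0,"ay":0,"az":-20},{"jaw":0,"x":3.15,"y":-0.56,"z":0,"ax":0,"ay":0,"az":-20},{"jaw":0,"x":3.15,"y":-0.56,"z":0,"ax":0,"ay":0,"az":-20}]' 60; python3 -c "
from h import *
print(tool()[2]['contact_force'],tool()[2]['moment']);at(93,69,24.5)
snap('wrist','w10.png'); white('w10.png');snap('top','t10.png'); white('t10.png',22,44)"
```

```text
clock: 15.82
ee_pos: [605.2, 75.9, 24.4]
tool_rot: [-3.141, -0.0, -0.37]
contact_force: [0.5, -0.8, -0.5]
finger_gap: 17.1
[ 0.49003404 -0.76984256 -0.47419901] [-0.37408009 -0.26025965 -0.18601076]
shift cm [-0.05 -0.04 -0.01] rot [array([-0. , -0. , -0.2]), array([ -0. ,   0. , 179.8])] q7 -0.951633317745981
white angles [-3.  -2.5 -2.  -1.5 -1.  -0.5  0.   0.5  1.   1.5  2.   2.5  3.   3.5
  4. ] max 208.4134 mean 0.5
white angles [-41.5 -41.  -40.5 -40.  -39.5 -39.  -38.5 -38.  -37.5 -37.  -36.5 -36.
 -35.5 -35.  -34.5 -34.  -33.5 -33.  -32.5 -32.  -31.5 -31.  -30.5 -30.
 -29.5 -29.  -28.5 -28.  -27.5 -27.  -26.5 -26.  -25.5 -25.  -24.5 -24.
 -23.5 -23.  -22.5 -22.  -21.5 -21.  -20.5 -20.  -19.5 -19.  -18.5 -18.
 -17.5 -17.  -16.5 -16.  -15.5 -15.  -14.5 -14.  -13.5 -13.  -12.5 -12.
 -11.5 -11.  -10.5 -10.   -9.5  -9.   -8.5  -8.   -7.5  -7.   -6.5  -6.
  -5.5  -5.   -4.5  -4.   -3.5  -3.   -2.5  -2.   -1.5  -1.   -0.5   0.
   0.5   1.    1.5   2.    2.5   3.    3.5   4.    4.5   5.    5.5   6.
   6.5   7.    7.5   8.    8.5   9.    9.5  10.   10.5  11.   11.5  12. ] max 218.22314 mean -14.75
```

```bash
python3 -m inch '[{"jaw":0,"x":0.45,"y":-0.01,"z":0,"ax":0,"ay":0,"az":-2.9},{"jaw":0,"x":0.91,"y":-0.05,"z":0,"ax":0,"ay":0,"az":-5.8},{"jaw":0,"x":0.91,"y":-0.05,"z":0,"ax":0,"ay":0,"az":-5.8},{"jaw":0,"x":0.91,"y":-0.05,"z":0,"ax":0,"ay":0,"az":-5.8}]' 60; python3 -c "
from h import *
print(tool()[2]['contact_force'],tool()[2]['moment']);at(93,75,24.5)
snap('wrist','w11.png'); white('w11.png')
im=cv2.cvtColor(cv2.imread('pics/raw_w11.png'),cv2.COLOR_BGR2HSV)
m=cv2.inRange(im,(0,100,90),(8,255,255))|cv2.inRange(im,(172,100,90),(180,255,255))
n,l,st,c=cv2.connectedComponentsWithStats(m)
for i in range(1,n):
  if st[i,4]>8: 
    v=unproj('w11.png',c[i],45); print(st[i],v.round(1),np.degrees(np.arctan2(v[1]-163.8,v[0]-638.5)))
P=proj('w11.png',[660,165,47]);u,v=int(P[0]),int(P[1]);print(u,v)
x0=min(max(u-130,0),380);y0=max(v-110,0)
b=cv2.resize(cv2.imread('pics/raw_w11.png')[y0:y0+200,x0:x0+260],(780,600),interpolation=cv2.INTER_CUBIC)
cv2.imwrite('pics/c10.png',b)"
```

```text
clock: 16.25
ee_pos: [613.7, 73.0, 24.4]
tool_rot: [3.141, -0.001, -0.271]
contact_force: [1.8, -1.4, -1.1]
finger_gap: 17.1
[ 1.79479601 -1.4162782  -1.12941317] [-0.33035374 -0.29205573 -0.24713117]
shift cm [ 0.03 -0.05 -0.01] rot [array([ 0. , -0.1, -0.5]), array([-1.000e-01, -0.000e+00,  1.795e+02])] q7 -0.8573735256931483
white angles [2.5 3.  3.5 4.  4.5 5.  5.5 6.  6.5 7.  7.5 8.  8.5 9. ] max 180.36604 mean 5.75
[431  21  73  42 970] [701.9 171.   45. ] 6.503038832894112
373 84
```

```bash
python3 -m inch '[{"jaw":0,"x":0.11,"y":-0.03,"z":0,"ax":0,"ay":0,"az":-0.7},{"jaw":0,"x":0.11,"y":-0.03,"z":0,"ax":0,"ay":0,"az":-0.7},{"jaw":0,"x":0.11,"y":-0.03,"z":0,"ax":0,"ay":0,"az":-0.7}]' 60; python3 -c "
from h import *
print(tool()[2]['contact_force'],tool()[2]['moment']);at(93,75,24.5)
snap('wrist','w12.png'); white('w12.png')"
```

```text
clock: 16.55
ee_pos: [614.3, 72.9, 24.3]
tool_rot: [3.141, -0.0, -0.259]
contact_force: [-0.8, -1.6, 0.7]
finger_gap: 17.3
[-0.81569801 -1.61801283  0.65628261] [-0.47680755  0.13966894 -0.36930102]
shift cm [-0.04 -0.05 -0.02] rot [array([ 0.1, -0. ,  0.2]), array([ 0.000e+00,  1.000e-01, -1.798e+02])] q7 -0.846595055481319
white angles [2.5 3.  3.5 4.  4.5 5.  5.5 6.  6.5 7.  7.5 8.  8.5 9. ] max 178.72266 mean 5.75
```

```bash
python3 -m inch '[{"jaw":0,"x":0.14,"y":-0.05,"z":0,"ax":0,"ay":0,"az":-0.9},{"jaw":0,"x":0.14,"y":-0.05,"z":0,"ax":0,"ay":0,"az":-0.9},{"jaw":0,"x":0.14,"y":-0.05,"z":0,"ax":0,"ay":0,"az":-0.9}]' 60; python3 -c "
from h import *
at(93,75,24.5)
snap('wrist','w13.png'); white('w13.png'); white('w13.png',30,38)"
```

```text
clock: 16.85
ee_pos: [615.9, 72.4, 24.4]
tool_rot: [3.14, -0.001, -0.243]
contact_force: [-0.7, -3.1, 0.6]
finger_gap: 17.4
shift cm [-0.2  -0.06 -0.01] rot [array([ 0.1, -0. ,  1.1]), array([ 0.000e+00,  1.000e-01, -1.789e+02])] q7 -0.8322374520531947
white angles [ 3.5  4.   4.5  5.   5.5  6.   6.5  7.   7.5  8.   8.5  9.   9.5 10. ] max 179.5306 mean 6.75
white angles [-60.  -59.5 -59.  -58.5 -58.  -57.5 -57.  -56.5 -56.  -55.5 -55.  -54.5
 -54.  -53.5 -53.  -52.5 -52.  -51.5 -51.  -50.5 -50.  -49.5 -49.  -48.5
 -48.    2.5   3.    3.5   4.    4.5   5.    5.5   6.    6.5   7.    7.5
   8.    8.5   9.    9.5  10.   10.5  11.   11.5  12.   12.5  13.   13.5
  14.   14.5  15.   15.5  16.   16.5  17.   17.5  18.   18.5  19. ] max 190.2041 mean -16.6864406779661
```

```bash
python3 -m inch '[{"jaw":0.3,"x":0,"y":0,"z":0,"ax":0,"ay":0,"az":0},{"jaw":0.5,"x":0,"y":0,"z":0,"ax":0,"ay":0,"az":0},{"jaw":0.5,"x":0,"y":0,"z":0,"ax":0,"ay":0,"az":0},{"jaw":0.5,"x":0,"y":0,"z":0,"ax":0,"ay":0,"az":0},{"jaw":0.5,"x":0,"y":0,"z":0,"ax":0,"ay":0,"az":0},{"jaw":0.5,"x":0,"y":0,"z":-1,"ax":0,"ay":0,"az":0},{"jaw":0.5,"x":0,"y":0,"z":-4,"ax":0,"ay":0,"az":0},{"jaw":0.5,"x":0,"y":0,"z":-8,"ax":0,"ay":0,"az":0},{"jaw":0.5,"x":0,"y":0,"z":-11,"ax":0,"ay":0,"az":0},{"jaw":0.5,"x":0,"y":0,"z":-11,"ax":0,"ay":0,"az":0}]'; python3 -c "
from h import *
snap('wrist','w14.png'); white('w14.png'); 
im=cv2.cvtColor(cv2.imread('pics/raw_w14.png'),cv2.COLOR_BGR2HSV)
m=cv2.inRange(im,(0,100,90),(8,255,255))|cv2.inRange(im,(172,100,90),(180,255,255))
n,l,st,c=cv2.connectedComponentsWithStats(m)
for i in range(1,n):
  if st[i,4]>20: 
    v=unproj('w14.png',c[i],45); print(v.round(1),np.degrees(np.arctan2(v[1]-163.8,v[0]-638.5)))
b=cv2.resize(cv2.imread('pics/raw_w14.png')[0:300,160:560],(800,600),interpolation=cv2.INTER_CUBIC)
cv2.imwrite('pics/c11.png',b)"
```

```text
clock: 17.73
ee_pos: [620.0, 74.4, 141.9]
tool_rot: [-3.139, -0.011, -0.243]
contact_force: [-0.2, 1.0, -0.0]
finger_gap: 45.8
white angles [ 3.   3.5  4.   4.5  5.   5.5  6.   6.5  7.   7.5  8.   8.5  9.   9.5
 10.  10.5] max 242.5 mean 6.75
[701.8 171.   45. ] 6.5234315360912
```

View pics/c11.png

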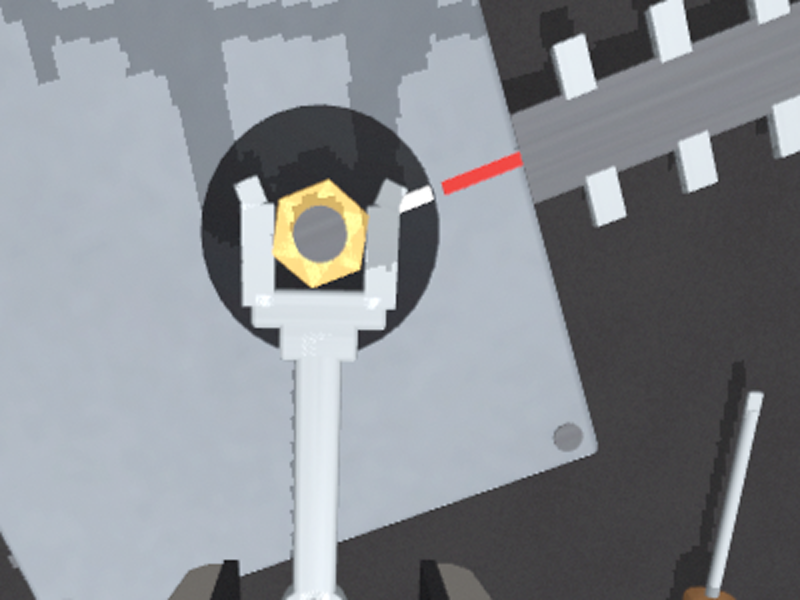

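```bash
python3 -c "
from plant import bot
print(bot.sign_off())"
```

```text
the job is handed in; nothing more can be done
None
```

The nut is turned so its white line meets the red one, and spanner32 is left on the nut, lying flat. The white line leaned clockwise of the red one, so the case in front was case32. I picked spanner32 by its 61 mm head, slid it on flat until it rested on the disc, then turned the nut about 31° anticlockwise. I handed the job in at about 18 s on the clock.

**Last checks, after letting go and lifting clear:**
- **Lines:** the white line measured 6.75° and the red 6.5°, a difference of about 0.25°, and they look in line in the picture.
- **Spanner:** the nut sits in the jaw with about 1 mm between its corner and the throat.
- **Robot:** the force reading was near zero and the gripper was clear.

**What went wrong or disagreed:**
- **Missed grasps:** the first two grasps shut above the handle, because the real fingertips sit about 20 mm short of the reported TCP. I stepped down until the third grasp held. In the close-up after the first miss the spanner had not moved.
- **Wasted call:** one early move was refused for missing keys; nothing moved.
- **Top camera:** my automatic check of the white line in the top-camera image gave no usable reading, so the angles come from the wrist camera alone.
- **Not checked at the end:** I did not take a final overall picture of the other spanners and bench items. The moves planned for the arm and gripper kept clear of them.

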